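Shut and lock the filter cover of the dust extractor

TASK

The filter of the bench dust extractor has been changed and its hinged cover was left ajar. Push the cover down onto its seal, then put your fingertips in the slot of the blue quarter-turn fastener and turn it clockwise as far as it goes, so that its cam draws the cover flush and locks it. Do not swing the cover further open, and leave the bottle, dish and vial round it where they stand.

Things in the scene. Friction and masses are not known exactly. Their poses are not given: they have to be found in the camera images.
- filter_box: Light grey sheet-metal filter housing, fixed to the bench: 180 mm deep (its x), 220 mm wide (its y), walls 85 mm high; foot tabs reach 130 mm to either side of its middle, a hose spigot on its left (+y) 145 mm. Origin at the centre of its underside on the bench; the louvred front faces its -x; the cover's hinge runs along the rear, 90 mm in +x from the origin and 86 mm up.
- cover (a joint): Angle of the cover about its rear hinge, rad: 0 = shut and flush, positive = front edge up; 0.2 to 0.6 at the start. Friction keeps it where it is left; about 1 N at the front edge pushes it down. A rubber seal under the front edge, 4 mm proud, meets it at about 0.024 and springs it back to there when let go (3 N at first touch, 11 N when flush): the fastener must draw it down the rest.
- cover_edge (a point): Middle of the front edge of the cover, on its top face: 187 mm from the hinge line, 89 mm above the bench when shut. x points along the cover from here to the hinge, y left along the edge, z out of the top face. The cover is a flat plate 186 x 232 x 4 mm; a round bezel (100 mm across, 11.5 mm high) round the fastener stands on it, centred 61 mm behind this point.
- press_left (a point): Free flat spot on the top face of the cover where it can be pressed, left of the bezel: 30 mm behind the front edge, 85 mm left of its middle, 157 mm from the hinge line; moves with the cover, 89 mm above the bench when shut. Axes as cover_edge.
- press_right (a point): The same free spot to the right of the bezel, 85 mm right of the middle of the cover.
- cam (a joint): Turn of the fastener, rad: 0 = open (slot across the housing, white dot at the red mark on the right), 1.571 = stop, locked (slot front to back, white dot at the green mark in front). Grows clockwise seen from above; 0 to 0.5 at the start. Stays where it is left. Past about 0.9 its hidden tongue runs under a ramped catch and draws the cover down; takes about 0.1 N m.
- cam_slot (a point): Centre of the fastener, level with the top of its blue disc: 83 mm across, 2.5 mm above the dark bezel, 14 mm above the cover's plate, 103 mm above the bench when shut. A slot 30 mm wide, 68 mm long, 12 mm deep, with closed ends, runs through this point along this frame's y, which points away from the white dot and turns with the disc. z is the turning axis, out of the cover.
- glue_bottle: Bystander: white drip bottle, 37 mm across, 88 mm high, loose, left of the housing. Origin at the centre of its underside.
- petri_dish: Bystander: clear dish with small bones, 60 mm across, 12 mm high, loose, to the left and in front. Origin at the centre of its underside.
- vial_c: Bystander: vial with black cap, 23 mm across, 58 mm high, loose, behind the housing to the right. Origin at the centre of its underside.
- tongue_tip (a point): Outer end of the cam tongue on the underside of the cover, 46 mm from the turning axis, on the side of the white dot, 36 mm below the top of the disc. If the fastener is turned past about 0.6 while the cover stands more than about 0.06 rad open, the tongue misses or jams on the catch: turn back, push the cover down onto its seal, turn again.

How it is judged:
By the outcome, as a careful person would: the job done as asked, in the order asked, and still so for the second after the job is handed in, with the robot touching nothing.
It also fails if it takes over 51 s, if anything falls off the work surface, if the arm or the gripper's body presses on something with over 40 N, if the wrist force passes 120 N, or if a joint passes its speed limit or range.

ROBOT

A 7-joint arm with a two-finger parallel gripper is mounted at the origin on a cart in front of the work surface, level with it; the furniture and walls round the work are solid. World frame = base frame: x ahead of the robot, y to its left, z up, the work surface at z = 0. Lengths are in m, angles in rad, forces in N, time in s.
With the tool pointing down it reaches from about 0.4 to 0.85 m from the base axis. Payload 6.9 kg.
Tool frame: the origin (TCP) lies at the very end of the fingers, on their centre line; the grasp point (between the pads) lies 19 mm behind it; z points along the fingers, y is the direction in which the jaws open and shut (so a half turn about z gives the same grasp; the last joint's range is limited). The gripper opens to 85 mm and grips with 20 to 120 N. Pads are 22 mm wide; open, the fingers measure 114 mm over their backs; the gripper's body (76 mm by 85 mm) begins 54 mm behind the grasp point. The pads swing forward as they close: fully open they stand 13 mm farther back than shut.
Start: joints at [1.45, 0.507, -0.238, 1.5, 0.126, 1.149, -0.155], TCP at [0.141, -0.609, 0.231] pointing down, gripper open.
Joint ranges: [-3.08, 3.08], [-0.24, 2.05], [-1.43, 1.35], [0, 2.5], [-1.52, 4.66], [0.17, 1.96], [-2.89, 2.89]. Speed limits (rad/s): [2.39, 2.39, 3.14, 3.14, 3.14, 3.14, 3.14].

INTERFACE

Orientations are given as a unit quaternion [w, x, y, z].
In Python, from bench import arm gives the robot as it stands. The module is installed in compiled form; this text tells all that it offers.
- The arm moves only by the shell command python3 -m crank 'ROWS' [OPENING] [FORCE]. ROWS is JSON, a list of rows, each an object of numbers: "x", "y", "z": the shift along the tool's x, y, z in mm; "roll": the turn about the tool's z in degrees. In form: [{"x": .., "y": .., "z": .., "roll": ..}, ...]. A call has 1 to 8 rows; each row is the pose to reach, as a shift and turn from the pose commanded when the call began, along the tool's axes at that moment; what a row does not reach only later rows make up. A row lasts 1/8 s, in which the tool goes at most 62.5 mm and 10.7 degrees, less where a joint would pass 70% of its speed; a pose out of reach is approached as far as the arm can. A call with a gripper value outside its range is refused whole. OPENING is the closure, from 0 (fully open) to 1 (shut), set as the call begins (- or left out, the last holds). The fingers move at their own pace and stop on an object; FORCE is the grip in N (left out, the last holds). Time passes only in rows, so rows that repeat a pose let the fingers close. It gives the time, the measured TCP pose, the force and the opening at its end, in the units of the state.
- arm.get_obs(): the state, without advancing time (a new reading comes with each control period).
- arm.camera(name): name is "scene" or "side" or "wrist"; returns a dict with "color" (420x560x3 uint8, blue, green, red), "range_z" (420x560 float32, m along the optical axis (not along the pixel's ray), 0 where there is no reading), "fx", "fy", "cx", "cy" (pixels), "world_to_cam" (4x4, takes a point from world to camera coordinates); the wrist camera has in their place "T_tool_cam" (4x4, takes a point from camera to tool coordinates, whose origin is the TCP and whose axes are the flange's). Camera axes: x right, y up, looking along -z (the intrinsics and any distortion apply to the point x, -y, -z); pixel columns grow to the right and rows downward; lengths in m; the calibration is good to about 2 mm. A picture is of the moment at which its call begins: read the wrist's pose just before it.
- arm.finish_job(): hands the job in, once; it reports no verdict.
Trained networks look in the newest picture that a camera, given by its name, has taken for a name from the list of things; names that differ only in an ending like _2 or _b are one class to them, and where a whole thing is asked for, a point or a joint stands for the part that bears it (a point fixed in the world has none). Each returns a list of dicts, best first, with "p" (0 to 1); they miss things now and then, are a little off and sometimes report something else, mostly with a low value. They report only what shows in the picture. A call takes as long as a camera call.
- arm.search_frame(query, camera): "xyz" ([x, y, z] in m, in the coordinates of the camera as it stood for that picture, good to about 4 mm: the middle of the surface that is visible of it).
- arm.regions_of(query, camera): "mask" (420x560 bool, what is visible of it).
The state is a dict: "time": time; "qpos": joint angles; "dq": joint speeds; "effort": joint torques, N m; "tcp_pos": TCP position; "orientation": TCP orientation; "wrist_force": force on the tool from outside, world axes, zero at the start; "torque": the same for the moment, N m; "gripper_width": finger opening in m.
Only numpy, scipy, OpenCV 4.12 (cv2) and the standard library are available. Lean on these libraries where they do the work, as an engineer would, in place of code of your own. Each camera call takes 0.05 s, during which the arm holds its last target.

## Working session

There is one attempt and no reset: what is moved stays moved. The work goes in short steps, Python scripts to look and compute and a shell command to move; the robot and the scene stay as the last step left them, time stands still between calls to the robot, and variables do not carry over. Pictures are saved under pics/ and viewed, and the job is handed in when it is done.

```bash
mkdir -p pics; ls; cat > h.py <<'E'
import numpy as np, cv2
from bench import arm
from scipy.spatial.transform import Rotation as R
def Rq(q): return R.from_quat([q[1],q[2],q[3],q[0]]).as_matrix()
def cam(name,fn=None):
    o=arm.get_obs(); c=arm.camera(name)
    if name=="wrist":
        T=np.eye(4);T[:3,:3]=Rq(o["orientation"]);T[:3,3]=o["tcp_pos"]
        c["c2w"]=T@c["T_tool_cam"]
    else: c["c2w"]=np.linalg.inv(c["world_to_cam"])
    if fn: cv2.imwrite("pics/"+fn,c["color"])
    return c
def w(c,p): return (c["c2w"]@np.r_[p,1])[:3]
def cloud(c):
    v,u=np.mgrid[0:420,0:560]; d=c["range_z"]
    P=np.stack([(u-c["cx"])/c["fx"]*d,-(v-c["cy"])/c["fy"]*d,-d],-1)
    W=P@c["c2w"][:3,:3].T+c["c2w"][:3,3]; W[d==0]=np.nan
    return W
def proj(c,X):
    p=np.linalg.inv(c["c2w"])@np.r_[X,1]; return c["cx"]+c["fx"]*p[0]/-p[2], c["cy"]-c["fy"]*p[1]/-p[2]
E
python3 - <<'E'
from h import *
np.set_printoptions(precision=3,suppress=True)
print(arm.get_obs())
for n in ["scene","side","wrist"]:
    c=cam(n,n+"0.png"); print(n,{k:v for k,v in c.items() if k not in("color","range_z","c2w")})
    if n=="wrist":continue
    for q in ["filter_box","cover_edge","press_left","press_right","cam_slot","glue_bottle","petri_dish","vial_c"]:
        print(q,[(round(r["p"],2),w(c,r["xyz"])) for r in arm.search_frame(q,n)[:2]])
E
```

```text
pics
{'time': 0.0, 'qpos': array([ 1.449,  0.508, -0.237,  1.501,  0.126,  1.149, -0.155]), 'dq': array([-0.   , -0.001, -0.001, -0.001,  0.001, -0.   ,  0.001]), 'effort': array([  0.001, -62.06 ,  -2.186, -24.964,   0.013,   0.012,   0.   ]), 'tcp_pos': array([ 0.14 , -0.609,  0.23 ]), 'orientation': array([-0.001,  0.994,  0.113, -0.   ]), 'wrist_force': array([-0.26 , -0.75 ,  0.657]), 'torque': array([-0.001, -0.005, -0.043]), 'gripper_width': 0.0851010850811544}
scene {'fx': 544.3697374972026, 'fy': 544.3697374972026, 'cx': 276.15627447392933, 'cy': 211.83096873596585, 'world_to_cam': array([[-0.673, -0.739,  0.012,  0.555],
       [ 0.529, -0.47 ,  0.706, -0.262],
       [-0.517,  0.482,  0.708, -1.079],
       [ 0.   ,  0.   ,  0.   ,  1.   ]])}
filter_box [(0.68, array([0.488, 0.243, 0.078]))]
cover_edge [(0.91, array([0.503, 0.23 , 0.159]))]
press_left [(0.67, array([0.508, 0.238, 0.161]))]
press_right [(0.59, array([0.506, 0.236, 0.158])), (0.54, array([0.488, 0.243, 0.08 ]))]
cam_slot [(0.7, array([0.521, 0.206, 0.16 ]))]
glue_bottle [(0.75, array([0.62, 0.43, 0.05]))]
pe
[... 409 characters left out ...]
e [(0.76, array([0.507, 0.164, 0.154]))]
press_left [(0.81, array([0.503, 0.169, 0.151]))]
press_right [(0.68, array([0.506, 0.165, 0.157]))]
cam_slot [(0.63, array([0.524, 0.215, 0.162])), (0.27, array([0.502, 0.167, 0.154]))]
glue_bottle [(0.5, array([0.504, 0.166, 0.158]))]
petri_dish [(0.84, array([0.41 , 0.426, 0.004])), (0.74, array([0.503, 0.17 , 0.156]))]
vial_c [(0.77, array([0.717, 0.075, 0.032]))]
wrist {'fx': 369.32999980998744, 'fy': 369.32999980998744, 'cx': 285.4098679562302, 'cy': 209.8848437025226, 'T_tool_cam': array([[-0.   ,  0.947,  0.32 ,  0.082],
       [ 1.   , -0.   ,  0.001, -0.001],
       [ 0.001,  0.32 , -0.947, -0.143],
       [ 0.   ,  0.   ,  0.   ,  1.   ]])}
```

View pics/scene0.png

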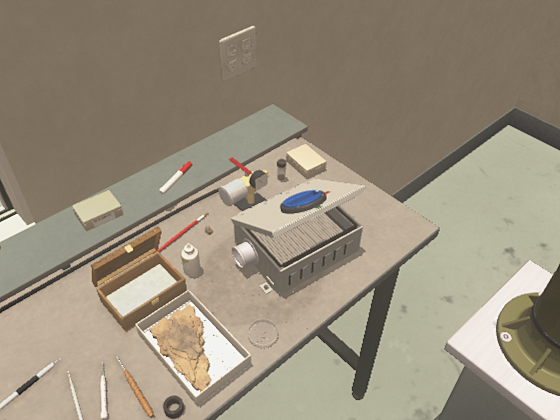

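View pics/side0.png

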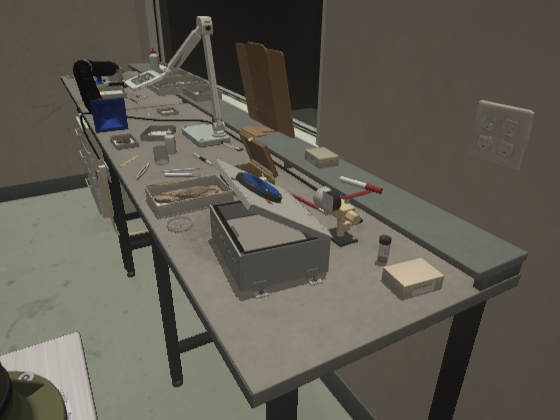

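```bash
python3 - <<'E'
from h import *
np.set_printoptions(precision=3,suppress=True)
for n in ["scene","side"]:
    c=cam(n); W=cloud(c)
    for q in ["cover","cam_slot"]:
        r=arm.regions_of(q,n)
        for x in r[:2]:
            m=x["mask"]; P=W[m]; P=P[~np.isnan(P[:,0])]
            print(n,q,round(x["p"],2),m.sum(),np.nanmedian(P,0))
        if not r: continue
        m=r[0]["mask"]
        out=c["color"].copy(); out[m]=out[m]//2+np.array([0,0,127],np.uint8); cv2.imwrite(f"pics/m_{n}_{q}.png",out)
        P=W[cv2.erode(m.astype(np.uint8),np.ones((3,3)))>0]; P=P[~np.isnan(P[:,0])]
        # ransac plane
        best=None;rng=np.random.default_rng(0)
        for _ in range(500):
            a=P[rng.choice(len(P),3,False)]; nn=np.cross(a[1]-a[0],a[2]-a[0]); 
            if np.linalg.norm(nn)<1e-9: continue
            nn/=np.linalg.norm(nn); i=abs((P-a[0])@nn)<.003
            if best is None or i.sum()>best.sum(): best=i
        Q=P[best]; ce=Q.mean(0); nn=np.linalg.svd(Q-ce)[2][2]; nn*=np.sign(nn[2])
        print(" plane",best.sum(),len(P),ce,nn,"tilt",np.arccos(nn[2]),"yaw",np.arctan2(nn[1],nn[0]))
        ca=np.arctan2(nn[1],nn[0]); ex=np.array([np.cos(ca),np.sin(ca)]); ey=np.array([-ex[1],ex[0]])
        print(" ext x",np.percentile(Q[:,:2]@ex,[0.5,2,98,99.5])," y",np.percentile(Q[:,:2]@ey,[.5,2,98,99.5]),"z",np.percentile(Q[:,2],[.5,2,98,99.5]))
E
```

```text
scene cover 0.75 3885 [0.509 0.232 0.16 ]
 plane 2326 3485 [0.527 0.226 0.145] [ 0.515 -0.064  0.855] tilt 0.5458196373056485 yaw -0.1242251657490248
 ext x [0.423 0.425 0.58  0.584]  y [0.162 0.166 0.39  0.39 ] z [0.091 0.093 0.187 0.188]
scene cam_slot 0.6 433 [0.521 0.213 0.16 ]
 plane 248 320 [0.513 0.215 0.169] [ 0.531 -0.089  0.843] tilt 0.5684975680833771 yaw -0.16648480015477624
 ext x [0.439 0.442 0.499 0.503]  y [0.258 0.259 0.332 0.333] z [0.15  0.152 0.188 0.19 ]
side cover 0.72 3103 [0.505 0.165 0.156]
 plane 1694 2700 [0.523 0.159 0.142] [ 0.515 -0.076  0.854] tilt 0.5478925301552005 yaw -0.14547188088244542
 ext x [0.421 0.422 0.574 0.576]  y [0.168 0.169 0.374 0.383] z [0.091 0.093 0.184 0.185]
side cam_slot 0.65 308 [0.524 0.212 0.159]
 plane 163 191 [0.517 0.211 0.164] [ 0.551 -0.016  0.834] tilt 0.5836382089228458 yaw -0.029715426679677796
 ext x [0.479 0.481 0.533 0.534]  y [0.186 0.188 0.264 0.265] z [0.15  0.151 0.185 0.185]
```

```bash
python3 -m crank '[{"x":47,"y":-29,"z":-4},{"x":93,"y":-58,"z":-8},{"x":140,"y":-87,"z":-12},{"x":186,"y":-116,"z":-16},{"x":233,"y":-145,"z":-20},{"x":279,"y":-174,"z":-20},{"x":326,"y":-203,"z":-20},{"x":372,"y":-232,"z":-20}]' 1 60; python3 -c "
from bench import arm;print(arm.get_obs()['qpos'])"
```

```text
[ 1.4495055   0.50747738 -0.23760469  1.50020453  0.12570144  1.14891376
 -0.15478992]invalid input
```

```bash
python3 -m crank '[{"x":47,"y":-29,"z":-4,"roll":0},{"x":93,"y":-58,"z":-8,"roll":0},{"x":140,"y":-87,"z":-12,"roll":0},{"x":186,"y":-116,"z":-16,"roll":0},{"x":233,"y":-145,"z":-20,"roll":0},{"x":279,"y":-174,"z":-20,"roll":0},{"x":326,"y":-203,"z":-20,"roll":0},{"x":372,"y":-232,"z":-20,"roll":0}]' 1 60; python3 -c "
from bench import arm;print(arm.get_obs()['qpos'])"
```

```text
time: 2.25
tcp_pos: [0.452, -0.298, 0.2515]
orientation: [0.0, 0.994, 0.113, 0.0]
wrist_force: [1.2, -1.3, 0.0]
gripper_width: -0.0
[ 0.77952084  0.36807152 -0.34706107  1.68828429  0.13738405  1.10851843
 -0.95161333]
```

```bash
python3 -m crank '[{"x":13,"y":-53,"z":0,"roll":-10},{"x":26,"y":-106,"z":0,"roll":-20},{"x":38,"y":-158,"z":0,"roll":-30},{"x":51,"y":-211,"z":0,"roll":-40},{"x":64,"y":-264,"z":0,"roll":-50},{"x":77,"y":-317,"z":0,"roll":-60},{"x":89,"y":-369,"z":0,"roll":-70},{"x":102,"y":-422,"z":0,"roll":-80}]'
python3 -m crank '[{"x":0,"y":0,"z":0,"roll":-10},{"x":0,"y":0,"z":0,"roll":-20},{"x":0,"y":0,"z":0,"roll":-30},{"x":0,"y":0,"z":0,"roll":-40},{"x":0,"y":0,"z":0,"roll":-50},{"x":0,"y":0,"z":0,"roll":-60},{"x":0,"y":0,"z":0,"roll":-70},{"x":0,"y":0,"z":0,"roll":-79}]'
python3 - <<'E'
from h import *
print(arm.get_obs()['qpos'])
for n in ["side","wrist"]: cam(n,n+"1.png")
E
```

```text
time: 3.25
tcp_pos: [0.4553, 0.1363, 0.2516]
orientation: [0.0, 0.687, 0.727, 0.0]
wrist_force: [0.5, -0.4, 0.0]
gripper_width: -0.0001
time: 4.25
tcp_pos: [0.4554, 0.1347, 0.2514]
orientation: [0.0, 0.067, 0.998, -0.0]
wrist_force: [-0.0, 0.4, 0.0]
gripper_width: -0.0005
[ 0.48145145  0.43916103 -1.19470056  1.83876939  0.44431751  1.16979647
  0.574534  ]
```

View pics/side1.png

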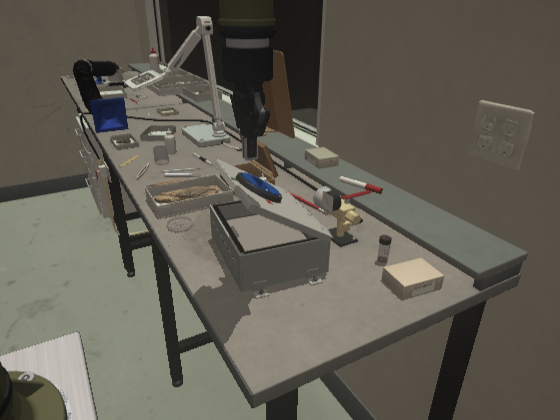

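View pics/wrist1.png

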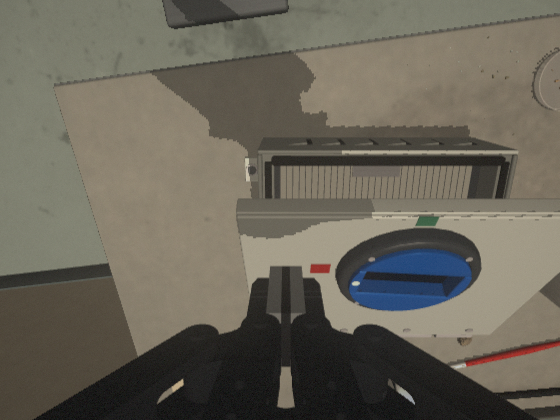

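```bash
python3 - <<'E'
from h import *
np.set_printoptions(precision=4,suppress=True)
c=cam("wrist"); W=cloud(c)
r=arm.regions_of("cover","wrist"); print([(x["p"],x["mask"].sum()) for x in r])
n0=np.array([.51,-.07,.855])
# seed points on plate
S=W[290:320,250:256].reshape(-1,3)
P=W.reshape(-1,3);ok=~np.isnan(P[:,0])
P=np.where(ok[:,None],P,9)
# plate region: pixels 245-400 x, 216-335 y ransac
Q=W[225:330,250:540].reshape(-1,3);Q=Q[~np.isnan(Q[:,0])]
rng=np.random.default_rng(0);best=None
for _ in range(800):
    a=Q[rng.choice(len(Q),3,False)];nn=np.cross(a[1]-a[0],a[2]-a[0])
    L=np.linalg.norm(nn)
    if L<1e-6: continue
    nn/=L
    i=abs((Q-a[0])@nn)<.0015
    if best is None or i.sum()>best.sum(): best=i
B=Q[best];ce=B.mean(0);nn=np.linalg.svd(B-ce)[2][2];nn*=np.sign(nn[2])
print(best.sum(),ce,nn,np.arccos(nn[2]),np.arctan2(nn[1],nn[0]))
on=(abs((W-ce)@nn)<.002)
psi=np.arctan2(nn[1],nn[0]);ex=np.array([np.cos(psi),np.sin(psi)]);ey=np.array([-ex[1],ex[0]])
out=c["color"].copy();out[on]=(0,255,0)
def comp(on):
    k,l,st,_=cv2.connectedComponentsWithStats(on.astype(np.uint8));return l==1+np.argmax(st[1:,4])
on=comp(on);out[on]=(0,255,0);cv2.imwrite("pics/on.png",out)
B=W[on];xx=B[:,:2]@ex;yy=B[:,:2]@ey
print(np.percentile(xx,[0,.5,1,99,100]),np.percentile(yy,[0,.5,1,99,100]))
# front edge line: min x per y bin
bx=[];
for y in np.arange(yy.min()+.01,yy.max()-.01,.008):
    s=abs(yy-y)<.004
    if s.sum()>5: bx.append((y,np.percentile(xx[s],1)))
bx=np.array(bx);print(np.polyfit(bx[:,0],bx[:,1],1));print(bx.T)
E
```

```text
[(0.91, np.int64(36360))]
15911 [0.5224 0.2214 0.1467] [ 0.5188 -0.0677  0.8522] 0.5505738075934529 -0.12982500631956193
[0.4218 0.4236 0.4242 0.5824 0.5874] [0.1634 0.1646 0.1657 0.3918 0.3959]
[0.0672 0.408 ]
[[0.1734 0.1814 0.1894 0.1974 0.2054 0.2134 0.2214 0.2294 0.2374 0.2454
  0.2534 0.2614 0.2694 0.2774 0.2854 0.2934 0.3014 0.3094 0.3174 0.3254
  0.3334 0.3414 0.3494 0.3574 0.3654 0.3734 0.3814]
 [0.4241 0.4238 0.4246 0.4241 0.4237 0.4239 0.424  0.4246 0.4241 0.424
  0.4235 0.4236 0.4236 0.4236 0.4238 0.4233 0.4239 0.4245 0.4234 0.4242
  0.4251 0.4245 0.424  0.4252 0.4354 0.4475 0.459 ]]
```

View pics/on.png

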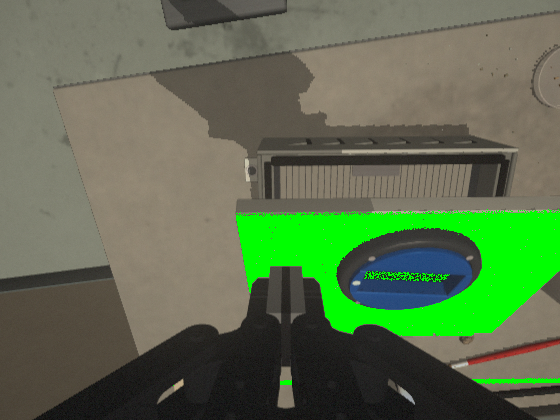

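```bash
python3 -m crank '[{"x":-12,"y":0,"z":30,"roll":0},{"x":-12,"y":0,"z":60,"roll":0},{"x":-12,"y":0,"z":72,"roll":0},{"x":-12,"y":0,"z":84,"roll":0},{"x":-12,"y":0,"z":96,"roll":0},{"x":-12,"y":0,"z":108,"roll":0},{"x":-12,"y":0,"z":120,"roll":0},{"x":-12,"y":0,"z":132,"roll":0}]'
python3 -m crank '[{"x":0,"y":0,"z":10,"roll":0},{"x":0,"y":0,"z":16,"roll":0},{"x":0,"y":0,"z":21,"roll":0},{"x":0,"y":0,"z":25,"roll":0},{"x":0,"y":0,"z":27,"roll":0},{"x":0,"y":0,"z":28,"roll":0}]'
python3 - <<'E'
from h import *
print(arm.get_obs()['wrist_force'])
for n in ["side","wrist"]: cam(n,n+"2.png")
E
```

```text
time: 5.45
tcp_pos: [0.4672, 0.1331, 0.1185]
orientation: [-0.0, 0.07, 0.998, 0.0]
wrist_force: [0.0, -0.0, 0.1]
gripper_width: -0.0
time: 6.2
tcp_pos: [0.4672, 0.1332, 0.0915]
orientation: [0.0, 0.07, 0.998, -0.0]
wrist_force: [-0.7, -1.1, 6.6]
gripper_width: -0.0001
[-0.71063983 -1.09332311  6.55085421]
```

View pics/wrist2.png

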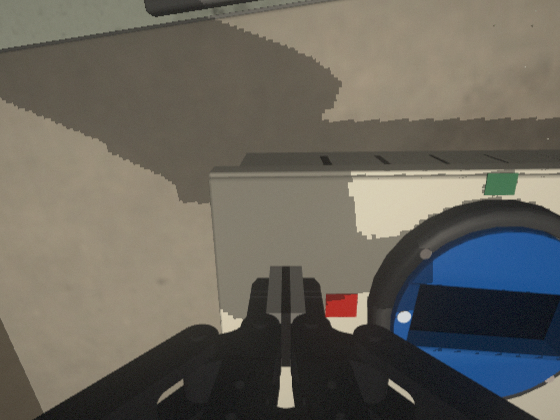

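```bash
python3 -m crank '[{"x":0,"y":0,"z":1,"roll":0},{"x":0,"y":0,"z":2,"roll":0},{"x":0,"y":0,"z":2,"roll":0}]'
python3 -m crank '[{"x":0,"y":0,"z":-20,"roll":0},{"x":0,"y":0,"z":-60,"roll":0},{"x":-9,"y":45,"z":-80,"roll":0},{"x":-9,"y":87,"z":-80,"roll":0},{"x":-9,"y":87,"z":-80,"roll":0},{"x":-9,"y":87,"z":-80,"roll":0}]' 0.63
python3 - <<'E'
from h import *
np.set_printoptions(precision=4,suppress=True)
print(arm.get_obs()['qpos'])
c=cam("wrist","wrist3.png");W=cloud(c)
for q in ["cam_slot","cover"]:
    r=arm.search_frame(q,"wrist");print(q,[(x["p"],w(c,x["xyz"])) for x in r])
hsv=cv2.cvtColor(c["color"],cv2.COLOR_BGR2HSV)
b=((hsv[...,0]>100)&(hsv[...,0]<130)&(hsv[...,1]>150)&(hsv[...,2]>50))
Q=W[b];Q=Q[~np.isnan(Q[:,0])];print(len(Q),Q.min(0),Q.max(0),np.median(Q,0))
psi=-.13;ex=np.array([np.cos(psi),np.sin(psi)]);ey=np.array([-ex[1],ex[0]])
# plate sample heights
for u,v in [(180,200),(180,170),(150,200),(250,140),(300,140),(480,200)]: print((u,v),W[v,u])
E
```

```text
time: 6.68
tcp_pos: [0.4672, 0.1332, 0.0898]
orientation: [0.0, 0.07, 0.998, -0.0]
wrist_force: [-1.9, -1.2, 8.9]
gripper_width: -0.0001
time: 7.42
tcp_pos: [0.488, 0.2174, 0.1689]
orientation: [-0.0, 0.07, 0.998, -0.001]
wrist_force: [0.4, -0.4, 0.3]
gripper_width: 0.0317
[ 0.1889  0.6013 -1.048   1.8239  0.5927  1.0714  0.3468]
cam_slot [(0.8, array([0.4865, 0.2139, 0.1102]))]
cover [(0.57, array([0.4917, 0.2173, 0.0946]))]
6358 [0.4473 0.1768 0.094 ] [0.5294 0.2586 0.1731] [0.492  0.2177 0.1064]
(180, 200) [0.4639 0.1552 0.0913]
(180, 170) [0.4449 0.1602 0.0934]
(150, 200) [0.461  0.1371 0.0925]
(250, 140) [0.433  0.2051 0.0935]
(300, 140) [0.4369 0.2341 0.0948]
(480, 200) [0.5247 0.3866 0.0003]
```

View pics/wrist3.png

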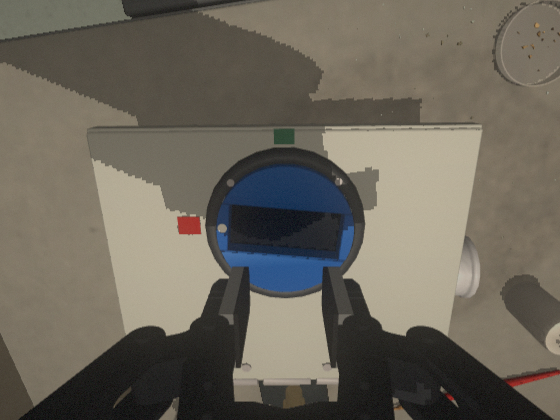

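```bash
python3 - <<'E'
from h import *
np.set_printoptions(precision=4,suppress=True)
c=cam("wrist");W=cloud(c);C=np.array([.4882,.2180])
d=W[229,222];print("dot",d)
v=d[:2]-C;psi=-.13
print("cam from dot",(-psi-0+ -np.arctan2(v[0],-v[1]))*-1, np.linalg.norm(v))
# slot floor: points with z< .1, within 40mm of C, ray in front
m=(np.hypot(W[...,0]-C[0],W[...,1]-C[1])<.036)&(W[...,2]<.098)&(W[...,2]>.085)
m[262:]=False
m=cv2.morphologyEx(m.astype(np.uint8),cv2.MORPH_OPEN,np.ones((3,3)))
Q=W[m>0];print(len(Q),Q.mean(0),Q[:,2].min(),Q[:,2].max())
(cx,cy),(a,b),an=cv2.minAreaRect((Q[:,:2]*1000).astype(np.float32));print(cx,cy,a,b,an)
T=c["c2w"]; 
# finger tips: outer extents
for u,v in [(232,300),(345,300),(222,310),(355,310),(242,275),(331,275)]: print((u,v),c["range_z"][v,u],W[v,u])
E
```

```text
dot [0.4817 0.1801 0.1058]
cam from dot -0.3006144374329929 0.038488452608440825
4386 [0.4907 0.2173 0.0945] 0.09180688674779797 0.09798387909732245
490.4478759765625 217.4683837890625 68.41121673583984 27.280120849609375 77.10450744628906
(232, 300) 0.13004829 [0.4743 0.2006 0.199 ]
(345, 300) 0.12956758 [0.4796 0.24   0.1994]
(222, 310) 0.12423468 [0.4739 0.1981 0.2052]
(355, 310) 0.13103819 [0.4843 0.2431 0.1993]
(242, 275) 0.14735928 [0.4746 0.2021 0.1808]
(331, 275) 0.14667892 [0.4792 0.2372 0.1814]
```

```bash
python3 -m crank '[{"x":0,"y":0.5,"z":15,"roll":2},{"x":0,"y":0.5,"z":30,"roll":4},{"x":0,"y":0.5,"z":45,"roll":4},{"x":0,"y":0.5,"z":50,"roll":4},{"x":0,"y":0.5,"z":50,"roll":4}]' 0.48
python3 - <<'E'
from h import *
for n in ["side","wrist"]: cam(n,n+"4.png")
E
```

```text
time: 8.25
tcp_pos: [0.4882, 0.2184, 0.1191]
orientation: [-0.0, 0.104, 0.995, -0.0]
wrist_force: [0.2, -0.0, 0.0]
gripper_width: 0.0445
```

View pics/wrist4.png

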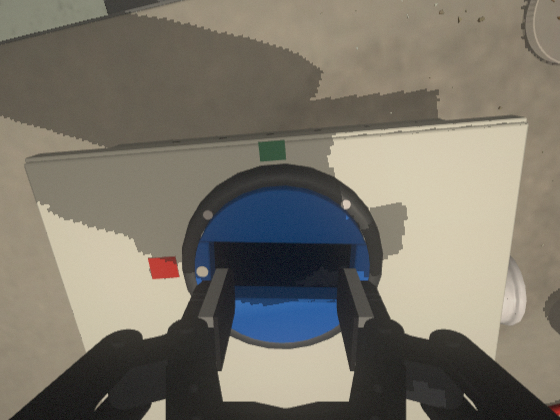

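View pics/side4.png

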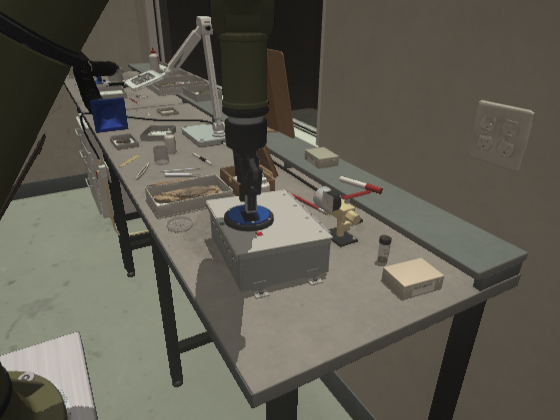

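```bash
python3 - <<'E'
from h import *
np.set_printoptions(precision=4,suppress=True)
c=cam("wrist");o=arm.get_obs();W=cloud(c);Rt=Rq(o["orientation"]);L=(W-o["tcp_pos"])@Rt
for v in (270,275,280,290,300):
    m=(L[v,:,2]<-.001)&(L[v,:,2]>-.08)&(abs(L[v,:,1])<.05)
    u=np.where(m)[0]; s=[0]+list(np.where(np.diff(u)>1)[0]+1)+[len(u)]
    for a,b in zip(s[:-1],s[1:]):
        print(v,u[a],u[b-1],L[v,u[a]],L[v,u[b-1]])
img=c["color"][180:380,150:430]; cv2.imwrite("pics/z4.png",cv2.resize(img,None,fx=2.8,fy=2.8,interpolation=cv2.INTER_CUBIC))
E
```

```text
270 215 233 [ 0.0126 -0.0276 -0.0093] [ 0.0097 -0.0212 -0.0039]
270 338 356 [ 0.0096  0.0231 -0.0036] [ 0.0118  0.0298 -0.0079]
275 213 233 [ 0.0123 -0.0277 -0.013 ] [ 0.0075 -0.0212 -0.0043]
275 338 358 [ 0.0071  0.0232 -0.0035] [ 0.0119  0.0297 -0.0123]
280 203 204 [ 0.0076 -0.0329 -0.0086] [ 0.0082 -0.0322 -0.0097]
280 206 233 [ 0.0076 -0.0317 -0.0085] [ 0.0053 -0.0213 -0.0046]
280 338 368 [ 0.0057  0.023  -0.0052] [ 0.0082  0.0345 -0.0097]
290 194 234 [ 0.0077 -0.0348 -0.0166] [-0.0003 -0.0213 -0.0032]
290 337 377 [-0.      0.0231 -0.0037] [ 0.0076  0.0367 -0.0165]
300 190 234 [ 0.0072 -0.0348 -0.0228] [-0.0041 -0.0212 -0.005 ]
300 337 381 [-0.0042  0.0231 -0.0049] [ 0.0074  0.0366 -0.0231]
```

View pics/z4.png

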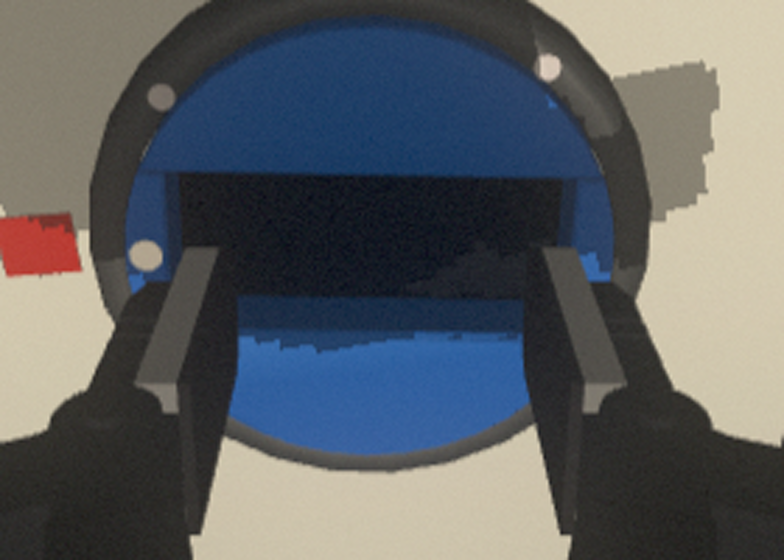

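```bash
python3 -m crank '[{"x":0,"y":-1.2,"z":0,"roll":0},{"x":0,"y":-1.2,"z":0,"roll":0},{"x":0,"y":-1.2,"z":8,"roll":0},{"x":0,"y":-1.2,"z":14,"roll":0},{"x":0,"y":-1.2,"z":18,"roll":0},{"x":0,"y":-1.2,"z":21,"roll":0},{"x":0,"y":-1.2,"z":24,"roll":0}]' 0.63
python3 - <<'E'
from h import *
c=cam("wrist","wrist5.png");print(arm.get_obs()["wrist_force"],arm.get_obs()["torque"])
E
```

```text
time: 9.28
tcp_pos: [0.4881, 0.2175, 0.0951]
orientation: [-0.0, 0.105, 0.995, 0.0]
wrist_force: [-0.4, 0.8, 0.0]
gripper_width: 0.0317
[-0.68018404  0.09639842 -0.51824276] [-0.01017879 -0.01358164 -0.02797301]
```

View pics/wrist5.png

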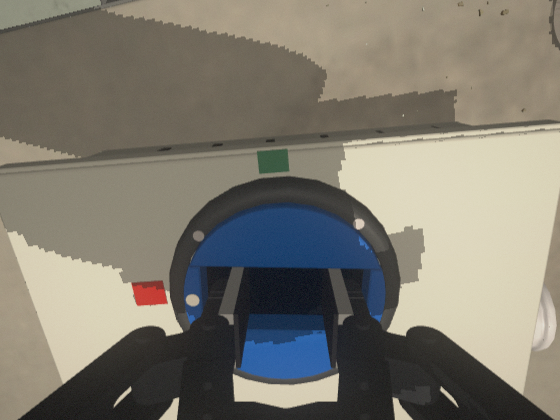

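```bash
python3 -m crank '[{"x":0,"y":0,"z":0,"roll":6},{"x":0,"y":0,"z":0,"roll":12},{"x":0,"y":0,"z":0,"roll":18},{"x":0,"y":0,"z":0,"roll":24},{"x":0,"y":0,"z":0,"roll":30},{"x":0,"y":0,"z":0,"roll":36},{"x":0,"y":0,"z":0,"roll":42},{"x":0,"y":0,"z":0,"roll":45}]'
python3 - <<'E'
from h import *
c=cam("wrist","wrist6.png");print(arm.get_obs()["wrist_force"],arm.get_obs()["torque"],arm.get_obs()["qpos"])
E
```

```text
time: 10.32
tcp_pos: [0.4887, 0.2166, 0.0954]
orientation: [0.001, 0.479, 0.878, -0.0]
wrist_force: [1.0, -2.0, -0.3]
gripper_width: 0.0314
[ 1.5715215  -0.89385746 -1.39840936] [-0.40670724 -0.47901517  0.05993308] [ 0.00757542  0.60462676 -0.73076281  1.91273563  0.54167294  0.83049323
 -0.44214419]
```

View pics/wrist6.png

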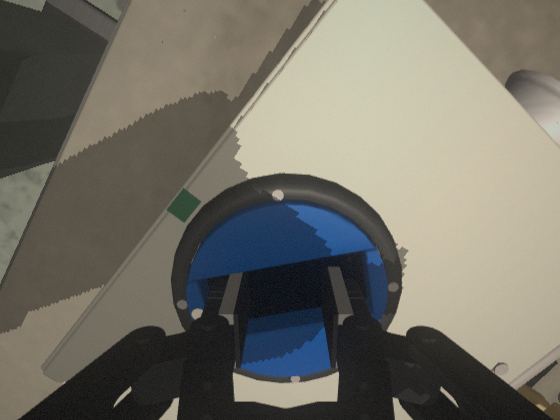

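```bash
python3 -m crank '[{"x":0,"y":0,"z":0,"roll":5},{"x":0,"y":0,"z":0,"roll":10},{"x":0,"y":0,"z":0,"roll":15},{"x":0,"y":0,"z":0,"roll":20},{"x":0,"y":0,"z":0,"roll":25},{"x":0,"y":0,"z":0,"roll":30},{"x":0,"y":0,"z":0,"roll":35},{"x":0,"y":0,"z":0,"roll":40}]'
python3 - <<'E'
from h import *
c=cam("wrist","wrist7.png");print(arm.get_obs()["wrist_force"],arm.get_obs()["torque"])
E
```

```text
time: 11.38
tcp_pos: [0.4884, 0.2166, 0.0945]
orientation: [0.0, 0.749, 0.662, -0.0]
wrist_force: [3.6, -1.7, -9.1]
gripper_width: 0.0318
[  4.71500379  -0.84993983 -10.8156866 ] [-0.22062772 -1.05414115  0.43692902]
```

View pics/wrist7.png

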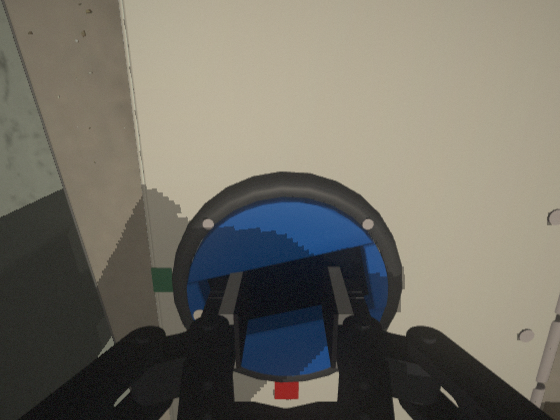

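```bash
python3 -m crank '[{"x":0,"y":0,"z":0,"roll":4},{"x":0,"y":0,"z":0,"roll":8},{"x":0,"y":0,"z":0,"roll":11},{"x":0,"y":0,"z":0,"roll":11}]'
python3 - <<'E'
from h import *
o=arm.get_obs();print(o["wrist_force"],o["torque"],o["orientation"])
E
python3 -m crank '[{"x":0,"y":0,"z":0,"roll":3},{"x":0,"y":0,"z":0,"roll":5},{"x":0,"y":0,"z":0,"roll":5}]'
python3 - <<'E'
from h import *
c=cam("wrist","wrist8.png");o=arm.get_obs();print(o["wrist_force"],o["torque"],o["orientation"])
E
```

```text
time: 11.92
tcp_pos: [0.4878, 0.217, 0.0949]
orientation: [0.0, 0.809, 0.588, -0.001]
wrist_force: [1.6, -2.5, -3.8]
gripper_width: 0.0318
[ 1.642906   -2.49875949 -3.7761148 ] [-0.45590215 -0.29441711  0.11545898] [ 9.74883605e-05  8.08507971e-01  5.88484960e-01 -5.50155521e-04]
time: 12.3
tcp_pos: [0.4878, 0.217, 0.095]
orientation: [0.0, 0.833, 0.553, -0.0]
wrist_force: [2.9, -1.8, -8.1]
gripper_width: 0.0319
[ 3.2584941  -2.25157892 -7.93851263] [-0.63562378 -0.47871593  1.07050532] [ 2.01176423e-04  8.33215462e-01  5.52948241e-01 -4.44050126e-04]
```

View pics/wrist8.png

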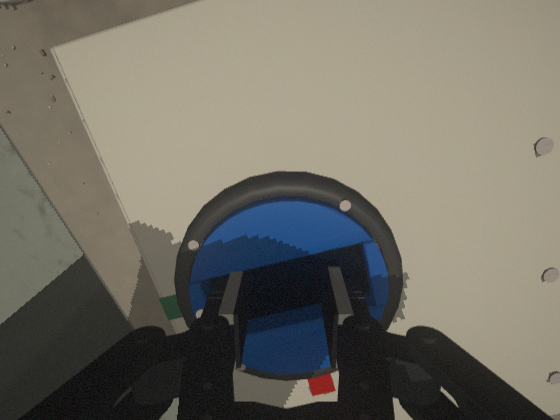

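```bash
python3 -m crank '[{"x":0,"y":0,"z":0,"roll":2},{"x":0,"y":0,"z":0,"roll":3},{"x":0,"y":0,"z":0,"roll":3}]'
python3 - <<'E'
from h import *
o=arm.get_obs();print(o["wrist_force"],o["torque"],o["orientation"])
E
```

```text
time: 12.72
tcp_pos: [0.4868, 0.2173, 0.0951]
orientation: [-0.0, 0.848, 0.53, -0.001]
wrist_force: [-2.4, -3.2, -7.4]
gripper_width: 0.0314
[-2.39918837 -3.22452574 -7.43474998] [-0.91555562  0.28942655  1.56544126] [-1.30175399e-04  8.47928469e-01  5.30109533e-01 -1.08496286e-03]
```

```bash
python3 -m crank '[{"x":0,"y":0,"z":0,"roll":-5},{"x":0,"y":0,"z":0,"roll":-10},{"x":0,"y":0,"z":0,"roll":-13},{"x":0,"y":0,"z":0,"roll":-13}]'
python3 - <<'E'
from h import *
o=arm.get_obs();print(o["wrist_force"],o["torque"],o["orientation"])
E
python3 -m crank '[{"x":0,"y":0,"z":-6,"roll":0},{"x":0,"y":0,"z":-15,"roll":0},{"x":0,"y":0,"z":-40,"roll":0},{"x":0,"y":0,"z":-80,"roll":0},{"x":0,"y":0,"z":-120,"roll":0},{"x":0,"y":0,"z":-120,"roll":0}]'
python3 - <<'E'
from h import *
np.set_printoptions(precision=4,suppress=True)
c=cam("wrist","wrist9.png");W=cloud(c)
psi=-.13;ex=np.array([np.cos(psi),np.sin(psi)]);ey=np.array([-ex[1],ex[0]])
X=W[...,:2]@ex;Y=W[...,:2]@ey
for r in (.06,.175):
    m=(abs(X-(.5815-r))<.006)&(abs(Y-.2797)<.11)&(W[...,2]>.07)&(W[...,2]<.1); print(r,m.sum(),np.median(W[m][:,2]) if m.any() else 0)
m=(X>.40)&(X<.57)&(abs(Y-.2797)<.11)&(W[...,2]>.08)&(W[...,2]<.097)&(np.hypot(X-.4555,Y-.2797)>.054)
A=np.c_[X[m],np.ones(m.sum())];print("slope,z",np.linalg.lstsq(A,W[m][:,2],rcond=None)[0],m.sum())
m=(np.hypot(X-.4555,Y-.2797)<.036)&(W[...,2]<.0965)&(W[...,2]>.08)
m=cv2.morphologyEx(m.astype(np.uint8),cv2.MORPH_OPEN,np.ones((3,3)));Q=W[m>0]
print(cv2.minAreaRect((Q[:,:2]*1000).astype(np.float32)), "box x dir",np.degrees(psi))
for n in("scene","side"):
    c=cam(n,n+"9.png")
    for q in ["glue_bottle","petri_dish","vial_c"]:
        print(q,[(round(r["p"],2),w(c,r["xyz"])) for r in arm.search_frame(q,n)[:1]])
E
```

```text
time: 13.22
tcp_pos: [0.4889, 0.2186, 0.0963]
orientation: [-0.001, 0.784, 0.621, 0.002]
wrist_force: [0.1, -0.6, -0.1]
gripper_width: 0.0316
[ 0.07434455 -0.55628088 -0.08419165] [ 0.04979711  0.01633998 -0.03615376] [-5.35511876e-04  7.83637084e-01  6.21216804e-01  1.52174220e-03]
time: 13.98
tcp_pos: [0.4894, 0.2188, 0.2191]
orientation: [0.001, 0.783, 0.622, 0.003]
wrist_force: [-0.2, 0.3, -0.4]
gripper_width: 0.0314
0.06 4388 0.08965860897975753
0.175 3165 0.0903215585689206
slope,z [-0.0054  0.0925] 44183
((488.3260498046875, 216.56106567382812), (28.126842498779297, 68.23023223876953), 82.23721313476562) box x dir -7.448451336700702
glue_bottle [(0.87, array([0.6191, 0.436 , 0.0494]))]
petri_dish [(0.59, array([0.4906, 0.2114, 0.105 ]))]
vial_c [(0.45, array([0.7168, 0.0764, 0.0404]))]
glue_bottle [(0.44, array([0.6269, 0.4168, 0.0651]))]
petri_dish [(0.72, array([0.4077, 0.4287, 0.0038]))]
vial_c [(0.52, array([0.7171, 0.074 , 0.0365]))]
```

View pics/wrist9.png

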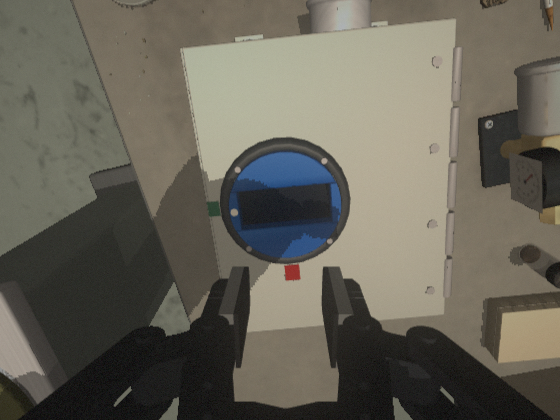

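View pics/side9.png

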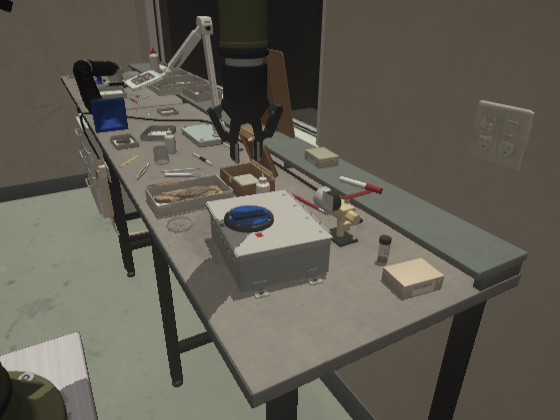

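```bash
python3 -c "
from bench import arm;print(arm.finish_job())"
```

```text
the job is handed in; nothing more can be done
None
```

The cover is shut and locked, and I handed the job in at about 14 s of the 51 s allowed.

I pushed the cover down onto its seal with closed fingertips at the right-hand press spot, with about 9 N at the wrist. Then I put the fingertips in the slot and turned the fastener clockwise until it hit its stop. There the wrist moment rose to about 1.6 N m, far above the 0.1 N m it takes to turn. I backed the fingers off to take the load off them and lifted clear.

**Fastener:** the slot lies within about 0.3° of front to back, with the white dot at the green mark.

**Cover:** it measures about 0.005 rad from the bench plane, at plate heights of 89.7 to 90.3 mm, which is flush within the camera's 2 mm accuracy.

**Bystanders:** the vial and the dish were found where they stood at the start, within the networks' accuracy. The bottle agrees within 6 mm in the scene camera. Some network reports disagreed:
- In the final scene picture, the dish was reported on the fastener, a false hit. The side camera placed it correctly.
- In the side camera, where the bottle is largely hidden, it was reported about 20 mm off.

The arm never went near the bystanders, and the last pictures show nothing out of place.

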